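Collect the capped ant sample pots into the colour-coded tray

ROBOT

A 7-joint arm with a two-finger parallel gripper is mounted at the origin on the work surface. World frame = base frame: x ahead of the robot, y to its left, z up, the work surface at z = 0. Lengths are in m, angles in rad, forces in N, time in s.
With the tool pointing down it reaches from about 0.425 to 0.875 m from the base axis. Payload 4.7 kg.
Tool frame: the origin (TCP) lies at the very end of the fingers, on their centre line; the grasp point (between the pads) lies 19 mm behind it (robot.tcp_to_grasp is the distance from the TCP to the grasp point, in m); z points along the fingers, x is the direction in which the jaws open and shut, and the axes are right-handed (so a half turn about z gives the same grasp; the last joint's range is limited). The gripper opens to 87 mm and grips with 3 to 60 N. Pads are 19 mm wide; open, the fingers measure 117 mm over their backs; the gripper's body (75 mm by 190 mm) begins 51 mm behind the grasp point.
Start: joints at [-1.213, 0.321, -0.07, 1.45, 0.023, 1.371, -0.057], TCP at [0.219, 0.612, 0.223] pointing down, gripper open.
Joint ranges: [-2.86, 2.86], [-0.3, 2.09], [-1.38, 1.24], [0.06, 2.45], [-1.56, 4.7], [0.09, 2.05], [-2.69, 2.69]. Speed limits (rad/s): [2.57, 2.57, 3.14, 3.14, 3.14, 3.14, 3.14].

INTERFACE

Orientations are given as [roll, pitch, yaw] about the fixed x, y, z axes, in that order (R = Rz(yaw) Ry(pitch) Rx(roll)).
In Python, from bench import robot gives the robot as it stands.
- The arm moves only by the tool step_arm, never from a script. Its argument "steps" is one flat list of numbers, 6 for each row, row after row: the shift along the world's x, y, z each as a share of 0.5 m, from -1 to 1, then the turn, a rotation vector about the world's x, y, z each as a share of pi rad, from -1 to 1. In form: [dx, dy, dz, wx, wy, wz, dx, dy, dz, wx, wy, wz, ...]. A call has 1 to 12 rows; each row shifts and turns the commanded pose from where the row before left it; what a row does not reach is not made up. A row lasts 1/12 s, in which the tool goes at most 41.7 mm and 7.16 degrees, less where a joint would pass 70% of its speed; a pose out of reach is approached as far as the arm can. A call with a number of a shift or a turn outside -1 to 1 is refused whole. A call with a gripper value outside its range is refused whole. "grip" is the opening, from -1 (shut) to 1 (fully open), so that 0 is half open, set as the call begins (left out, the last holds). The fingers move at their own pace and stop on an object; "newtons" is the grip in N (left out, the last holds). Time passes only in rows, so rows that do not move let the fingers close. It gives the time, the measured TCP pose, the force and the opening at its end, in the units of the state.
- robot.sense(): the state, without advancing time (a new reading comes with each control period).
- robot.grab_frame(name): name is "scene" or "top"; returns a dict with "image" (480x640x3 uint8, red, green, blue), "mtx" (3x3 intrinsics, pixels), "T" (4x4, takes a point from camera to world coordinates). Camera axes: x right, y down, z forward; pixel columns grow to the right and rows downward; lengths in m; the calibration is good to about 2 mm. A picture is of the moment at which its call begins. There is no depth.
- robot.hand_in(): hands the job in, once; it reports no verdict.
The state is a dict: "time_s": time; "joints": joint angles; "dq": joint speeds; "tau": joint torques, N m; "eef_pos": TCP position; "orientation": TCP orientation; "wrist_force": force on the tool from outside, world axes, zero at the start; "moment": the same for the moment, N m; "grip_width": finger opening in m.
Only numpy, scipy, OpenCV 4.12 (cv2) and the standard library are available. Lean on these libraries where they do the work, as an engineer would, in place of code of your own. Each camera call takes 0.05 s, during which the arm holds its last target.

TASK

Collect the four capped sample pots into the white tray, each standing upright on the floor of the well whose colour matches its cap. There are live ants inside, so set the pots down gently: do not drop them or tip them over. Leave the two open, empty pots standing where they are.

Things in the scene. Friction and masses are not known exactly. Their poses are not given: they have to be found in the camera images.
- pot_red: Closed sample pot: clear round pot with a solid red screw cap (all red when seen from above). Cylinder 44 mm in diameter, 60 mm high over the cap, about 60 g, rigid, may be gripped anywhere; origin at the centre of its underside, z up. Stands on the dark mat (mat top at z = 6 mm), at least 30 mm clear of every other pot.
- pot_blue: Closed sample pot: clear round pot with a solid blue screw cap (all blue when seen from above). Cylinder 44 mm in diameter, 60 mm high over the cap, about 60 g, rigid, may be gripped anywhere; origin at the centre of its underside, z up. Stands on the dark mat (mat top at z = 6 mm), at least 30 mm clear of every other pot.
- pot_yellow: Closed sample pot: clear round pot with a solid yellow screw cap (all yellow when seen from above). Cylinder 44 mm in diameter, 60 mm high over the cap, about 60 g, rigid, may be gripped anywhere; origin at the centre of its underside, z up. Stands on the dark mat (mat top at z = 6 mm), at least 30 mm clear of every other pot.
- pot_green: Closed sample pot: clear round pot with a solid green screw cap (all green when seen from above). Cylinder 44 mm in diameter, 60 mm high over the cap, about 60 g, rigid, may be gripped anywhere; origin at the centre of its underside, z up. Stands on the dark mat (mat top at z = 6 mm), at least 30 mm clear of every other pot.
- well_red: Flat red floor, 66 x 66 x 3 mm, fixed in one of the white tray's four wells (which one varies). Origin: centre of its underside, 10 mm above the table; a pot stands 3 mm above it. x, y along the well's sides. Tray: fixed, 164 mm square plus 12 mm lip, wells 2 by 2 with centres 82 mm apart; outer walls (8 mm) and ribs between wells (16 mm) rise 17 mm above the coloured floors.
- well_blue: Flat blue floor, 66 x 66 x 3 mm, fixed in one of the white tray's four wells (which one varies). Origin: centre of its underside, 10 mm above the table; a pot stands 3 mm above it. x, y along the well's sides. Tray: fixed, 164 mm square plus 12 mm lip, wells 2 by 2 with centres 82 mm apart; outer walls (8 mm) and ribs between wells (16 mm) rise 17 mm above the coloured floors.
- well_yellow: Flat yellow floor, 66 x 66 x 3 mm, fixed in one of the white tray's four wells (which one varies). Origin: centre of its underside, 10 mm above the table; a pot stands 3 mm above it. x, y along the well's sides. Tray: fixed, 164 mm square plus 12 mm lip, wells 2 by 2 with centres 82 mm apart; outer walls (8 mm) and ribs between wells (16 mm) rise 17 mm above the coloured floors.
- well_green: Flat green floor, 66 x 66 x 3 mm, fixed in one of the white tray's four wells (which one varies). Origin: centre of its underside, 10 mm above the table; a pot stands 3 mm above it. x, y along the well's sides. Tray: fixed, 164 mm square plus 12 mm lip, wells 2 by 2 with centres 82 mm apart; outer walls (8 mm) and ribs between wells (16 mm) rise 17 mm above the coloured floors.
- open_red: Open, empty pot, a look-alike to leave alone: clear round pot without a cap, with a red rim ring around an open mouth 36 mm wide (a red ring with a pale centre when seen from above). 44 mm in diameter, 50 mm high, about 30 g, loose; origin at the centre of its underside, z up. Stands among the capped pots.
- open_blue: Open, empty pot, a look-alike to leave alone: clear round pot without a cap, with a blue rim ring around an open mouth 36 mm wide (a blue ring with a pale centre when seen from above). 44 mm in diameter, 50 mm high, about 30 g, loose; origin at the centre of its underside, z up. Stands among the capped pots.
Mind the look-alikes: they are no part of the job. Leave any pink look-alike of the pot_yellow alone.

How it is judged:
By the outcome, as a careful person would: the job done as asked, in the order asked, and still so for the second after the job is handed in, with the robot touching nothing.
It also fails if it takes over 102 s, if anything falls off the work surface, if the arm or the gripper's body presses on something with over 40 N, if the wrist force passes 120 N, or if a joint passes its speed limit or range.

## Working session

There is one attempt and no reset: what is moved stays moved. The work goes in short steps, Python scripts to look and compute and a tool call to move; the robot and the scene stay as the last step left them, time stands still between calls to the robot, and variables do not carry over. Pictures are saved under pics/ and viewed, and the job is handed in when it is done.

Besides the shell and the picture viewer there is one more tool, called after ">>>" by a JSON object that holds its "name" and its "arguments". step_arm: Moves the arm, as the interface text tells. Its arguments: {"type":"object","properties":{"steps":{"type":"array"},"grip":{"type":"number"},"newtons":{"type":"number"}},"required":["steps"]}

```bash
mkdir -p pics; python3 - <<'E'
from bench import robot
import cv2,numpy as np,pickle
s=robot.sense(); print({k:np.round(v,3).tolist() for k,v in s.items()}, robot.tcp_to_grasp)
for n in("top","scene"):
    f=robot.grab_frame(n); pickle.dump(f,open(f'{n}0.pkl','wb'))
    cv2.imwrite(f'pics/{n}0.png',f['image'][...,::-1]); print(n,np.round(f['mtx'],1).tolist(),np.round(f['T'],4).tolist())
E
```

```text
{'time_s': 0.0, 'joints': [-1.213, 0.322, -0.07, 1.452, 0.023, 1.371, -0.057], 'dq': [0.001, -0.001, -0.001, 0.0, 0.001, 0.001, -0.001], 'tau': [0.0, -49.13, -0.404, -31.252, -0.064, 0.044, 0.0], 'eef_pos': [0.219, 0.611, 0.221], 'orientation': [3.141, 0.002, 1.227], 'wrist_force': [0.041, -0.206, -0.471], 'moment': [-0.02, 0.017, -0.042], 'grip_width': 0.087} 0.0187
top [[460.4, 0.0, 325.2], [0.0, 460.4, 237.9], [0.0, 0.0, 1.0]] [[0.0059, -0.9789, 0.2044, 0.2308], [-1.0, -0.0068, -0.004, -0.0149], [0.0053, -0.2043, -0.9789, 1.0226], [0.0, 0.0, 0.0, 1.0]]
scene [[568.5, 0.0, 316.8], [0.0, 568.5, 236.1], [0.0, 0.0, 1.0]] [[-0.7374, 0.3757, -0.5614, 1.1235], [0.6755, 0.4019, -0.6183, 0.7523], [-0.0067, -0.8351, -0.5501, 0.7222], [0.0, 0.0, 0.0, 1.0]]
```

```bash
ls; ls pics
```

```text
pics
scene0.pkl
top0.pkl
scene0.png
top0.png
```

View pics/top0.png

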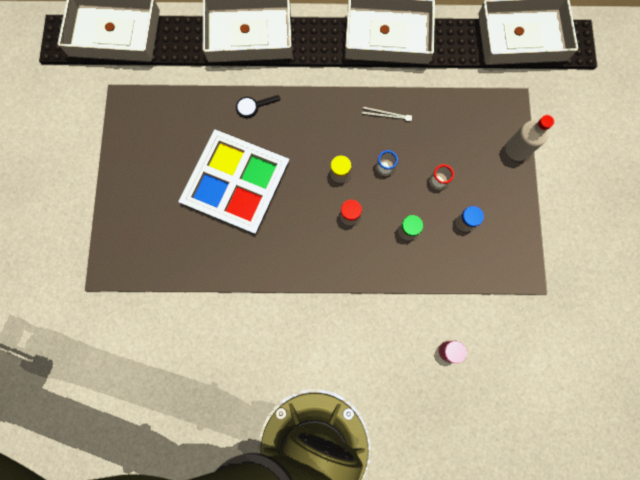

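View pics/scene0.png

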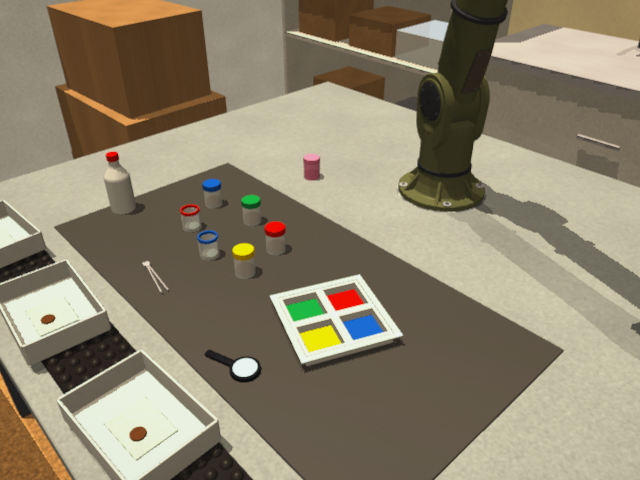

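Top-view candidates:
- **Yellow:** cap (341,166). The pink pot at (454,352) is the look-alike.
- **Red:** cap (350,210). The open red ring is at (444,175) and the red bottle cap at (546,122).
- **Green:** cap (412,226).
- **Blue:** cap (473,217). The open blue ring is at (388,160).

By the description I choose the four solid caps standing on the mat. The wells in the top view are yellow (225,159), green (259,171), blue (210,190) and red (243,203). Next I'll take a close crop and measure.

```bash
cat > h.py <<'E'
import cv2,numpy as np,pickle
from scipy.optimize import least_squares,minimize
def proj(f,P):
    P=np.atleast_2d(P); R=f['T'][:3,:3]; c=(P-f['T'][:3,3])@R
    u=c@f['mtx'].T; return u[:,:2]/u[:,2:]
HUE={'red':(0,7),'yellow':(25,35),'green':(50,75),'blue':(100,125)}
def mask(f,col):
    h=cv2.cvtColor(f['image'],cv2.COLOR_RGB2HSV); a,b=HUE[col]
    m=cv2.inRange(h,(a,130,70),(b,255,255))
    if col=='red': m|=cv2.inRange(h,(173,130,70),(180,255,255))
    return m
def comps(f,col):
    n,l,s,c=cv2.connectedComponentsWithStats(mask(f,col))
    return [(l==i,c[i],s[i,4]) for i in range(1,n) if s[i,4]>40]
E
python3 - <<'E'
from h import *
for n in('top','scene'):
    f=pickle.load(open(n+'0.pkl','rb'))
    for c in HUE: print(n,c,[(np.round(x[1]).astype(int).tolist(),int(x[2])) for x in comps(f,c)])
f=pickle.load(open('top0.pkl','rb'))
im=f['image'][110:260,310:510,::-1]; cv2.imwrite('pics/crop.png',cv2.resize(im,None,fx=4,fy=4,interpolation=2))
E
```

```text
top red [([546, 122], 181), ([444, 173], 166), ([243, 203], 749), ([351, 210], 376), ([443, 351], 68)]
top yellow [([225, 159], 648), ([341, 165], 343), ([342, 425], 202), ([304, 414], 205), ([325, 464], 909)]
top green [([258, 172], 663), ([412, 225], 341)]
top blue [([388, 159], 119), ([210, 190], 690), ([473, 216], 343)]
scene red [([112, 156], 108), ([311, 162], 50), ([311, 174], 101), ([189, 210], 144), ([275, 229], 302), ([345, 299], 503)]
scene yellow [([243, 249], 235), ([320, 338], 689)]
scene green [([250, 201], 196), ([304, 309], 516)]
scene blue [([211, 185], 193), ([207, 237], 125), ([362, 327], 591)]
```

View pics/crop.png

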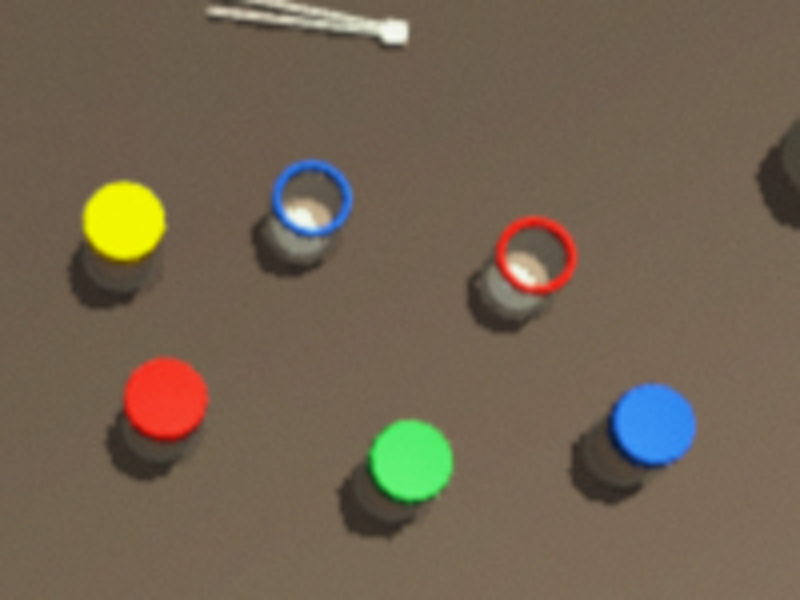

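The crop shows four solid caps at (341,166), (351,210), (412,226) and (473,217). The two rings are open pots with pale insides, so the selection holds. Next I'll fit the positions.

```bash
cat >> h.py <<'E'
def ray(f,uv,z):
    d=f['T'][:3,:3]@np.linalg.solve(f['mtx'],[uv[0],uv[1],1.]); o=f['T'][:3,3]
    return o+d*(z-o[2])/d[2]
def hullc(f,xy,z0,z1,r=.022):
    a=np.linspace(0,2*np.pi,60); P=[[xy[0]+r*np.cos(t),xy[1]+r*np.sin(t),z] for t in a for z in(z0,z1)]
    h=cv2.convexHull(proj(f,P).astype(np.float32)); m=cv2.moments(h); return np.array([m['m10']/m['m00'],m['m01']/m['m00']]),m['m00']
def capfit(f,uv,z1,z0):
    return least_squares(lambda p:hullc(f,p,z0,z1)[0]-uv,ray(f,uv,z1)[:2]).x
E
python3 - <<'E'
from h import *
T=pickle.load(open('top0.pkl','rb'));S=pickle.load(open('scene0.pkl','rb'))
pt={'red':(351,210),'yellow':(341,165),'green':(412,225),'blue':(473,216)}
ps={'red':(275,229),'yellow':(243,249),'green':(250,201),'blue':(211,185)}
near=lambda f,c,p:min(comps(f,c),key=lambda x:np.hypot(*(x[1]-p)))
for c in pt:
    a=near(T,c,pt[c]);b=near(S,c,ps[c])
    print(c,'top',np.round(capfit(T,a[1],.066,.0655),4),int(a[2]),int(hullc(T,capfit(T,a[1],.066,.0655),.0655,.066)[1]),
     'scene',[(np.round(capfit(S,b[1],.066,.066-h),4),int(hullc(S,capfit(S,b[1],.066,.066-h),.066-h,.066)[1])) for h in(.01,.014,.018)],int(b[2]))
for c,p,q in(('red',(444,173),(189,210)),('blue',(388,159),(207,237))):
    a=near(T,c,p);b=near(S,c,q); print('open',c,capfit(T,a[1],.056,.0555).round(4),capfit(S,b[1],.056,.050).round(4))
# tray fit: p=(x,y,yaw)
SS=8
def vis(f,p,k,roi):
    R=np.array([[np.cos(p[2]),-np.sin(p[2])],[np.sin(p[2]),np.cos(p[2])]])
    out=[]
    for z in(.013,.030):
        q=(np.array([[-1,-1],[1,-1],[1,1],[-1,1]])*.033+k)@R.T+p[:2]
        out.append(((proj(f,np.c_[q,np.full(4,z)])-roi)).astype(np.float32))
    A,h=cv2.intersectConvexConvex(out[0],out[1]); m=cv2.moments(h)
    return np.array([m['m10']/m['m00'],m['m01']/m['m00']])+roi,m['m00']
wt={'red':(243,203),'yellow':(225,159),'green':(258,172),'blue':(210,190)}
ws={'red':(345,299),'yellow':(320,338),'green':(304,309),'blue':(362,327)}
ct={c:near(T,c,wt[c]) for c in wt};cs={c:near(S,c,ws[c]) for c in ws}
W={c:ray(T,ct[c][1],.013)[:2] for c in ct}; ctr=np.mean(list(W.values()),0)
print({c:W[c].round(3).tolist() for c in W},ctr)
d=W['red']-W['blue'];yaw=np.arctan2(d[1],d[0])
Rm=lambda y:np.array([[np.cos(y),-np.sin(y)],[np.sin(y),np.cos(y)]])
K={c:np.sign((W[c]-ctr)@Rm(yaw))*.041 for c in W}; print(K)
for nm,f,C in(('top',T,ct),('scene',S,cs)):
    roi=np.round(np.mean([C[c][1] for c in C],0))
    r=least_squares(lambda p:np.concatenate([vis(f,p,K[c],roi)[0]-C[c][1] for c in C]),[*ctr,yaw],diff_step=1e-4)
    print(nm,r.x.round(4),'rms px',np.sqrt(np.mean(r.fun**2)).round(2),[(int(vis(f,r.x,K[c],roi)[1]),int(C[c][2])) for c in C])
    for c in K: print('  ',c,(Rm(r.x[2])@K[c]+r.x[:2]).round(4))
E
```

```text
red top [ 0.4935 -0.0737] 376 317 scene [(array([ 0.4952, -0.0752]), 254), (array([ 0.4933, -0.0777]), 285), (array([ 0.4915, -0.0802]), 314)] 302
yellow top [ 0.5956 -0.0516] 343 299 scene [(array([ 0.5914, -0.0597]), 292), (array([ 0.5898, -0.0622]), 325), (array([ 0.5882, -0.0646]), 358)] 235
green top [ 0.4602 -0.2045] 341 324 scene [(array([ 0.4618, -0.208 ]), 208), (array([ 0.4598, -0.2109]), 235), (array([ 0.4578, -0.2138]), 262)] 196
blue top [ 0.4814 -0.3358] 343 320 scene [(array([ 0.4829, -0.3371]), 184), (array([ 0.481 , -0.3404]), 210), (array([ 0.4791, -0.3436]), 234)] 193
open red [ 0.5818 -0.2815] [ 0.5803 -0.2837]
open blue [ 0.6145 -0.1571] [ 0.6135 -0.1595]
{'red': [0.521, 0.168], 'yellow': [0.627, 0.214], 'green': [0.597, 0.136], 'blue': [0.552, 0.244]} [0.5740923 0.1904204]
{'red': array([ 0.041, -0.041]), 'yellow': array([-0.041,  0.041]), 'green': array([0.041, 0.041]), 'blue': array([-0.041, -0.041])}
top [ 0.5718  0.1888 -1.9524] rms px 0.18 [(728, 749), (654, 648), (681, 663), (700, 690)]
   red [0.5185 0.166 ]
   yellow [0.6251 0.2116]
   green [0.5946 0.1355]
   blue [0.549  0.2421]
scene [ 0.5703  0.1857 -1.9583] rms px 0.06 [(477, 503), (662, 689), (527, 516), (597, 591)]
   red [0.5168 0.1632]
   yellow [0.6237 0.2081]
   green [0.5927 0.1322]
   blue [0.5478 0.2391]
```

Each pot's neighbours are well clear of the open fingers, so I'll keep the present yaw throughout. I'll grip high, with the TCP 26 mm above the pot's underside, so the fingers stay above the tray ribs when placing. Red goes first.

>>> {"name": "step_arm", "arguments": {"steps": [0.0467, -0.0435, -0.006, 0, 0, 0, 0.0467, -0.0435, -0.006, 0, 0, 0, 0.0467, -0.0435, -0.006, 0, 0, 0, 0.0467, -0.0435, -0.006, 0, 0, 0, 0.0467, -0.0435, -0.006, 0, 0, 0, 0.0467, -0.0435, -0.006, 0, 0, 0, 0.0467, -0.0435, -0.006, 0, 0, 0, 0.0467, -0.0435, -0.006, 0, 0, 0, 0.0467, -0.0435, -0.006, 0, 0, 0, 0.0467, -0.0435, -0.006, 0, 0, 0, 0.0467, -0.0435, -0.006, 0, 0, 0, 0.0467, -0.0435, -0.006, 0, 0, 0], "grip": 1, "newtons": 25}}

```text
time_s: 1.1
eef_pos: [0.5, 0.3496, 0.186]
orientation: [-3.141, 0.0, 1.227]
wrist_force: [0.0, -0.2, 0.1]
grip_width: 0.0869
```

Tracking is good. Now over red at (0.494, -0.0745).

>>> {"name": "step_arm", "arguments": {"steps": [-0.001, -0.0707, -0.006, 0, 0, 0, -0.001, -0.0707, -0.006, 0, 0, 0, -0.001, -0.0707, -0.006, 0, 0, 0, -0.001, -0.0707, -0.006, 0, 0, 0, -0.001, -0.0707, -0.006, 0, 0, 0, -0.001, -0.0707, -0.006, 0, 0, 0, -0.001, -0.0707, -0.006, 0, 0, 0, -0.001, -0.0707, -0.006, 0, 0, 0, -0.001, -0.0707, -0.006, 0, 0, 0, -0.001, -0.0707, -0.006, 0, 0, 0, -0.001, -0.0707, -0.006, 0, 0, 0, -0.001, -0.0707, -0.006, 0, 0, 0]}}

```text
time_s: 2.1
eef_pos: [0.4927, -0.0748, 0.1503]
orientation: [-3.141, -0.0, 1.227]
wrist_force: [0.0, -0.0, 0.4]
grip_width: 0.0868
```

```bash
python3 - <<'E'
from h import *
from bench import robot
s=robot.sense();print(np.round(s['eef_pos'],4),np.round(s['joints'],2),np.round(s['wrist_force'],1))
f=robot.grab_frame('scene'); cv2.imwrite('pics/s1.png',f['image'][...,::-1])
for z in (s['eef_pos'][2],): print(proj(f,s['eef_pos']).round(1))
E
```

```text
[ 0.4927 -0.0748  0.1503] [-0.36  0.04  0.47  1.93 -0.02  1.17  1.35] [ 0.  -0.   0.4]
[[273.5 191.9]]
```

View pics/s1.png

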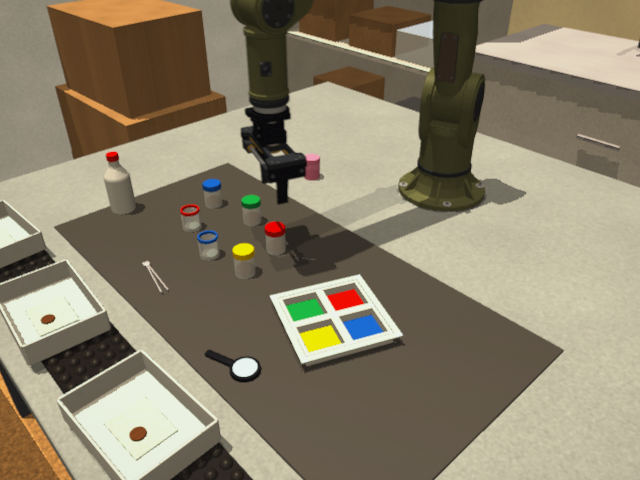

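The gripper hangs over the red pot at (275,235). I'll lower to z = 0.032, then close.

>>> {"name": "step_arm", "arguments": {"steps": [0.003, 0, -0.035, 0, 0, 0, 0, 0, -0.035, 0, 0, 0, 0, 0, -0.035, 0, 0, 0, 0, 0, -0.035, 0, 0, 0, 0, 0, -0.035, 0, 0, 0, 0, 0, -0.03, 0, 0, 0, 0, 0, -0.02, 0, 0, 0, 0, 0, -0.012, 0, 0, 0, 0, 0, 0, 0, 0, 0]}}

```text
time_s: 2.9
eef_pos: [0.4938, -0.0731, 0.0309]
orientation: [-3.139, 0.001, 1.227]
wrist_force: [-0.1, 0.8, 0.1]
grip_width: 0.0872
```

>>> {"name": "step_arm", "arguments": {"steps": [0, 0, 0, 0, 0, 0, 0, 0, 0, 0, 0, 0, 0, 0, 0, 0, 0, 0, 0, 0, 0, 0, 0, 0, 0, 0, 0, 0, 0, 0, 0, 0, 0, 0, 0, 0, 0, 0, 0, 0, 0, 0, 0, 0, 0, 0, 0, 0], "grip": -1, "newtons": 20}}

```text
time_s: 3.57
eef_pos: [0.4949, -0.0733, 0.0322]
orientation: [3.141, -0.0, 1.227]
wrist_force: [-0.8, 0.6, 0.3]
grip_width: 0.0433
```

Gripped at 43 mm. Lifting gently.

>>> {"name": "step_arm", "arguments": {"steps": [0, 0, 0.01, 0, 0, 0, 0, 0, 0.02, 0, 0, 0, 0, 0, 0.03, 0, 0, 0, 0, 0, 0.035, 0, 0, 0, 0, 0, 0.035, 0, 0, 0, 0, 0, 0.035, 0, 0, 0, 0, 0, 0.035, 0, 0, 0, 0, 0, 0.03, 0, 0, 0, 0, 0, 0.02, 0, 0, 0, 0, 0, 0, 0, 0, 0]}}

```text
time_s: 4.4
eef_pos: [0.4965, -0.0734, 0.1599]
orientation: [3.137, -0.002, 1.227]
wrist_force: [0.7, -0.6, -0.1]
grip_width: 0.0436
```

```bash
cat >> h.py <<'E'
def look(tag,col=None):
    from bench import robot
    s=robot.sense();print(np.round(s['eef_pos'],4),np.round(s['joints'],2),np.round(s['wrist_force'],1),round(s['grip_width'],4),s['time_s'])
    for n in('top','scene'):
        f=robot.grab_frame(n); cv2.imwrite(f'pics/{tag}_{n}.png',f['image'][...,::-1]); pickle.dump(f,open(f'{tag}_{n}.pkl','wb'))
        if col:
            for x in comps(f,col): print(n,x[1].round(1),int(x[2]))
            print('  tcp px',proj(f,s['eef_pos']).round(1))
E
python3 -c "
from h import *
look('red1','red')"
```

```text
[ 0.4965 -0.0734  0.1599] [-0.36  0.04  0.47  1.91 -0.02  1.19  1.34] [ 0.7 -0.6 -0.1] 0.0436 4.4
top [545.6 122. ] 181
top [444.2 172.9] 164
top [243.3 203.3] 748
top [442.7 350.6] 67
  tcp px [[353.6 195.3]]
scene [111.8 156.3] 108
scene [311.4 162.2] 49
scene [311.3 173.7] 107
scene [265.1 178.8] 89
scene [189.2 209.5] 145
scene [344.9 299.1] 504
  tcp px [[272.3 188.6]]
```

View pics/red1_scene.png

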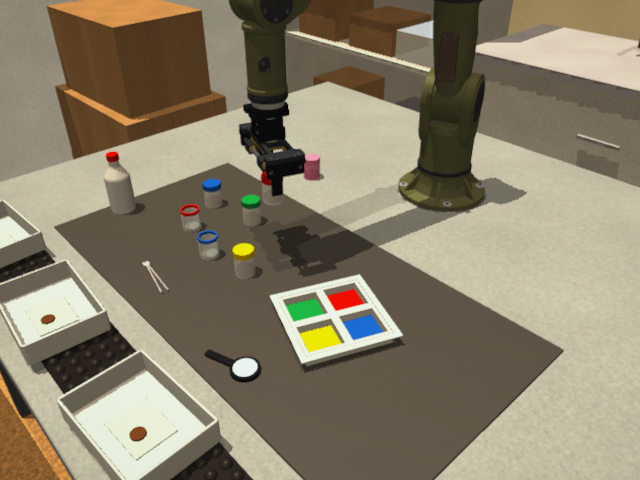

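View pics/red1_top.png

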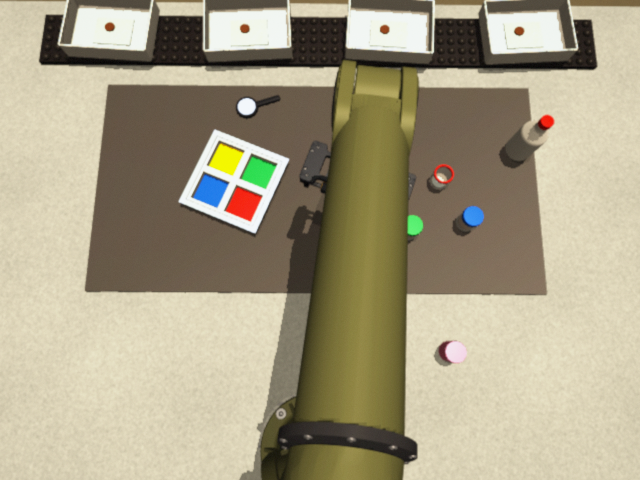

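The red pot is held upright at (270,187) in the scene view. Now to the red well at (0.518, 0.165).

>>> {"name": "step_arm", "arguments": {"steps": [0.002, 0.02, 0, 0, 0, 0, 0.004, 0.04, 0, 0, 0, 0, 0.005, 0.055, 0, 0, 0, 0, 0.005, 0.06, 0, 0, 0, 0, 0.005, 0.06, 0, 0, 0, 0, 0.005, 0.06, 0, 0, 0, 0, 0.005, 0.06, 0, 0, 0, 0, 0.005, 0.055, 0, 0, 0, 0, 0.004, 0.04, 0, 0, 0, 0, 0.003, 0.02, 0, 0, 0, 0, 0, 0.006, 0, 0, 0, 0, 0, 0, 0, 0, 0, 0]}}

```text
time_s: 5.5
eef_pos: [0.5157, 0.1649, 0.1562]
orientation: [-3.141, 0.002, 1.228]
wrist_force: [0.4, -1.1, -0.2]
grip_width: 0.0437
```

>>> {"name": "step_arm", "arguments": {"steps": [0.002, 0, -0.015, 0, 0, 0, 0.001, 0, -0.03, 0, 0, 0, 0, 0, -0.035, 0, 0, 0, 0, 0, -0.035, 0, 0, 0, 0, 0, -0.035, 0, 0, 0, 0, 0, -0.03, 0, 0, 0, 0, 0, -0.02, 0, 0, 0, 0, 0, -0.01, 0, 0, 0, 0, 0, 0, 0, 0, 0, 0, 0, 0, 0, 0, 0]}}

```text
time_s: 6.33
eef_pos: [0.5182, 0.1642, 0.0524]
orientation: [3.141, -0.0, 1.226]
wrist_force: [0.6, -0.3, -0.0]
grip_width: 0.0435
```

```bash
python3 -c "
from h import *
look('red2','red')
im=cv2.imread('pics/red2_scene.png')[200:380,240:440];cv2.imwrite('pics/red2c.png',cv2.resize(im,None,fx=3,fy=3,interpolation=2))"
```

```text
[0.5182 0.1642 0.0524] [-0.59  0.25  0.26  1.91 -0.08  0.99  0.93] [ 0.6 -0.3 -0. ] 0.0435 6.3333
top [545.5 122.1] 177
top [444.2 172.9] 161
top [246.6 215.6] 89
top [442.5 350.6] 66
  tcp px [[241.8 199.5]]
scene [111.9 156.3] 107
scene [311.3 162.2] 49
scene [311.3 174. ] 97
scene [189.2 209.5] 145
scene [339.  278.1] 134
scene [344.1 302.3] 230
  tcp px [[345.2 286.8]]
```

View pics/red2c.png

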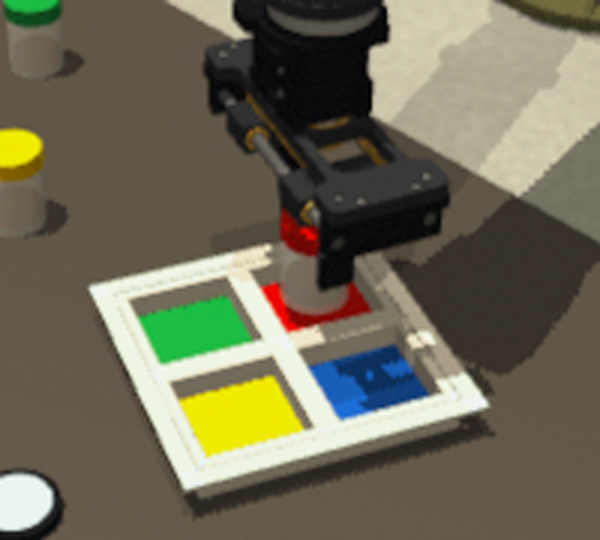

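The pot is centred over the red floor at crop (317,300). Lowering slowly.

>>> {"name": "step_arm", "arguments": {"steps": [0, 0, -0.004, 0, 0, 0, 0, 0, -0.004, 0, 0, 0, 0, 0, -0.004, 0, 0, 0, 0, 0, -0.004, 0, 0, 0, 0, 0, -0.003, 0, 0, 0, 0, 0, -0.002, 0, 0, 0, 0, 0, -0.002, 0, 0, 0, 0, 0, -0.001, 0, 0, 0, 0, 0, 0, 0, 0, 0]}}

```text
time_s: 7.18
eef_pos: [0.5178, 0.1648, 0.0399]
orientation: [-3.141, 0.0, 1.227]
wrist_force: [0.8, 0.1, -0.9]
grip_width: 0.0435
```

>>> {"name": "step_arm", "arguments": {"steps": [0, 0, -0.001, 0, 0, 0, 0, 0, -0.001, 0, 0, 0, 0, 0, 0, 0, 0, 0, 0, 0, 0, 0, 0, 0]}}

```text
time_s: 7.52
eef_pos: [0.5179, 0.1648, 0.0392]
orientation: [3.141, -0.0, 1.227]
wrist_force: [-0.3, 0.2, 0.0]
grip_width: 0.0434
```

>>> {"name": "step_arm", "arguments": {"steps": [0, 0, -0.001, 0, 0, 0, 0, 0, -0.001, 0, 0, 0, 0, 0, 0, 0, 0, 0, 0, 0, 0, 0, 0, 0]}}

```text
time_s: 7.85
eef_pos: [0.518, 0.1648, 0.0392]
orientation: [3.142, -0.0, 1.227]
wrist_force: [-3.3, 0.0, 7.5]
grip_width: 0.0432
```

Contact with the floor reads 7.5 N. I'll ease up half a millimetre, then open.

>>> {"name": "step_arm", "arguments": {"steps": [0, 0, 0.001, 0, 0, 0, 0, 0, 0, 0, 0, 0]}}

```text
time_s: 8.02
eef_pos: [0.518, 0.1648, 0.0392]
orientation: [3.141, -0.0, 1.227]
wrist_force: [-2.4, -1.3, 5.6]
grip_width: 0.0432
```

>>> {"name": "step_arm", "arguments": {"steps": [0, 0, 0, 0, 0, 0, 0, 0, 0, 0, 0, 0, 0, 0, 0, 0, 0, 0, 0, 0, 0, 0, 0, 0, 0, 0, 0, 0, 0, 0], "grip": 0.4}}

```text
time_s: 8.43
eef_pos: [0.5177, 0.1647, 0.0383]
orientation: [-3.141, 0.0, 1.227]
wrist_force: [0.1, -0.5, 0.3]
grip_width: 0.06
```

>>> {"name": "step_arm", "arguments": {"steps": [0, 0, 0.01, 0, 0, 0, 0, 0, 0.02, 0, 0, 0, 0, 0, 0.04, 0, 0, 0, 0, 0, 0.05, 0, 0, 0, 0, 0, 0.05, 0, 0, 0, 0, 0, 0.04, 0, 0, 0, 0, 0, 0.02, 0, 0, 0]}}

```text
time_s: 9.02
eef_pos: [0.5195, 0.1653, 0.1576]
orientation: [3.138, -0.004, 1.227]
wrist_force: [0.1, 0.0, 0.3]
grip_width: 0.0611
```

Next is yellow at (0.595, -0.053).

>>> {"name": "step_arm", "arguments": {"steps": [0.007, -0.02, 0, 0, 0, 0, 0.017, -0.048, 0, 0, 0, 0, 0.02, -0.057, 0, 0, 0, 0, 0.02, -0.057, 0, 0, 0, 0, 0.02, -0.057, 0, 0, 0, 0, 0.02, -0.057, 0, 0, 0, 0, 0.02, -0.057, 0, 0, 0, 0, 0.017, -0.048, 0, 0, 0, 0, 0.01, -0.025, 0, 0, 0, 0, 0.003, -0.01, 0, 0, 0, 0, 0, 0, 0, 0, 0, 0], "grip": 1}}

```text
time_s: 9.93
eef_pos: [0.5941, -0.0556, 0.1523]
orientation: [-3.14, 0.002, 1.224]
wrist_force: [0.0, 0.3, -0.6]
grip_width: 0.087
```

```bash
python3 -c "
from h import *
look('yel1','yellow')
im=cv2.imread('pics/yel1_scene.png')[130:360,150:450];cv2.imwrite('pics/yel1c.png',cv2.resize(im,None,fx=2.5,fy=2.5,interpolation=2))"
```

```text
[ 0.5941 -0.0556  0.1523] [-0.32  0.26  0.43  1.69 -0.12  1.21  1.36] [ 0.   0.3 -0.6] 0.087 9.9333
top [337.5 148. ] 21309
top [225.4 159. ] 645
top [284.5 383. ] 16885
top [346.7 432.3] 135
top [186.9 453.7] 1631
top [325.6 462.7] 1213
top [355.  454.3] 65
  tcp px [[344.2 149.7]]
scene [240.1 249.8] 134
scene [319.8 337.8] 689
  tcp px [[239.2 211.7]]
```

View pics/yel1c.png

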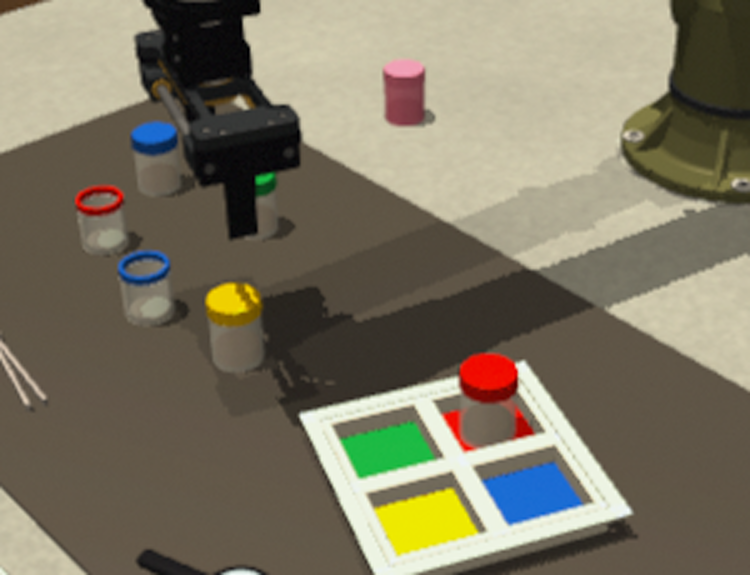

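Red stands upright in its well at crop (488,400). Descending on yellow.

>>> {"name": "step_arm", "arguments": {"steps": [0.001, 0.003, -0.03, 0, 0, 0, 0, 0, -0.035, 0, 0, 0, 0, 0, -0.035, 0, 0, 0, 0, 0, -0.035, 0, 0, 0, 0, 0, -0.035, 0, 0, 0, 0, 0, -0.03, 0, 0, 0, 0, 0, -0.02, 0, 0, 0, 0, 0, -0.015, 0, 0, 0, 0, 0, -0.005, 0, 0, 0, 0, 0, 0, 0, 0, 0]}}

```text
time_s: 10.87
eef_pos: [0.5951, -0.0511, 0.0333]
orientation: [-3.141, -0.0, 1.228]
wrist_force: [0.6, 0.6, -0.5]
grip_width: 0.0871
```

>>> {"name": "step_arm", "arguments": {"steps": [0, 0, 0, 0, 0, 0, 0, 0, 0, 0, 0, 0, 0, 0, 0, 0, 0, 0, 0, 0, 0, 0, 0, 0, 0, 0, 0, 0, 0, 0, 0, 0, 0, 0, 0, 0, 0, 0, 0, 0, 0, 0, 0, 0, 0, 0, 0, 0], "grip": -1}}

```text
time_s: 11.53
eef_pos: [0.5954, -0.0517, 0.0337]
orientation: [3.141, -0.0, 1.227]
wrist_force: [-0.2, -0.5, 0.9]
grip_width: 0.0433
```

>>> {"name": "step_arm", "arguments": {"steps": [0, 0, 0.01, 0, 0, 0, 0, 0, 0.02, 0, 0, 0, 0, 0, 0.03, 0, 0, 0, 0, 0, 0.035, 0, 0, 0, 0, 0, 0.035, 0, 0, 0, 0, 0, 0.035, 0, 0, 0, 0, 0, 0.035, 0, 0, 0, 0, 0, 0.03, 0, 0, 0, 0, 0, 0.02, 0, 0, 0, 0, 0, 0, 0, 0, 0]}}

```text
time_s: 12.37
eef_pos: [0.597, -0.052, 0.1618]
orientation: [3.137, -0.002, 1.227]
wrist_force: [0.7, 0.4, -0.2]
grip_width: 0.0435
```

>>> {"name": "step_arm", "arguments": {"steps": [0.002, 0.02, 0, 0, 0, 0, 0.004, 0.04, 0, 0, 0, 0, 0.006, 0.056, 0, 0, 0, 0, 0.007, 0.062, 0, 0, 0, 0, 0.007, 0.062, 0, 0, 0, 0, 0.007, 0.062, 0, 0, 0, 0, 0.007, 0.062, 0, 0, 0, 0, 0.006, 0.056, 0, 0, 0, 0, 0.006, 0.05, 0, 0, 0, 0, 0.004, 0.034, 0, 0, 0, 0, 0.002, 0.02, 0, 0, 0, 0, 0, 0, 0, 0, 0, 0]}}

```text
time_s: 13.37
eef_pos: [0.6233, 0.2134, 0.1573]
orientation: [-3.14, 0.0, 1.231]
wrist_force: [0.2, 0.1, -1.0]
grip_width: 0.0433
```

>>> {"name": "step_arm", "arguments": {"steps": [0, 0, -0.015, 0, 0, 0, 0, 0, -0.03, 0, 0, 0, 0, 0, -0.035, 0, 0, 0, 0, 0, -0.035, 0, 0, 0, 0, 0, -0.035, 0, 0, 0, 0, 0, -0.03, 0, 0, 0, 0, 0, -0.02, 0, 0, 0, 0, 0, -0.01, 0, 0, 0, 0, 0, 0, 0, 0, 0, 0, 0, 0, 0, 0, 0]}}

```text
time_s: 14.2
eef_pos: [0.6247, 0.2095, 0.054]
orientation: [3.141, -0.0, 1.226]
wrist_force: [0.1, -0.1, -1.0]
grip_width: 0.0436
```

```bash
python3 -c "
from h import *
look('yel2','yellow')
im=cv2.imread('pics/yel2_scene.png')[200:380,240:440];cv2.imwrite('pics/yel2c.png',cv2.resize(im,None,fx=3,fy=3,interpolation=2))"
```

```text
[0.6247 0.2095 0.054 ] [-0.59  0.47  0.29  1.62 -0.15  1.07  0.97] [ 0.1 -0.1 -1. ] 0.0436 14.2
top [164.8 120.6] 11697
top [156.7 369.4] 26318
top [205.4 381.8] 771
top [ 67.1 422.1] 3296
top [342.8 427.1] 238
top [317.2 410.6] 94
top [328.4 454.2] 331
top [354.5 455. ] 66
  tcp px [[223.4 153.2]]
scene [306.8 341.6] 116
  tcp px [[320.  324.2]]
```

View pics/yel2c.png

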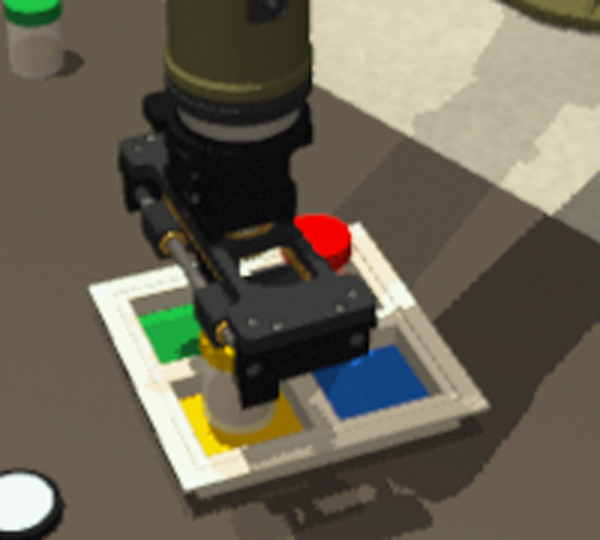

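Yellow is centred over its floor at crop (240,415). Lowering.

>>> {"name": "step_arm", "arguments": {"steps": [0, 0, -0.004, 0, 0, 0, 0, 0, -0.004, 0, 0, 0, 0, 0, -0.004, 0, 0, 0, 0, 0, -0.004, 0, 0, 0, 0, 0, -0.003, 0, 0, 0, 0, 0, -0.002, 0, 0, 0, 0, 0, -0.002, 0, 0, 0, 0, 0, -0.001, 0, 0, 0, 0, 0, -0.001, 0, 0, 0, 0, 0, 0, 0, 0, 0, 0, 0, 0, 0, 0, 0]}}

```text
time_s: 15.22
eef_pos: [0.6244, 0.2103, 0.0411]
orientation: [3.141, -0.0, 1.227]
wrist_force: [-0.8, -0.6, -0.5]
grip_width: 0.0434
```

>>> {"name": "step_arm", "arguments": {"steps": [0, 0, -0.001, 0, 0, 0, 0, 0, -0.001, 0, 0, 0, 0, 0, 0, 0, 0, 0, 0, 0, 0, 0, 0, 0]}}

```text
time_s: 15.55
eef_pos: [0.6245, 0.2103, 0.0407]
orientation: [3.141, -0.0, 1.227]
wrist_force: [-1.2, -1.1, 3.7]
grip_width: 0.0432
```

Contact reads 3.7 N at the expected height. Opening and retreating.

>>> {"name": "step_arm", "arguments": {"steps": [0, 0, 0, 0, 0, 0, 0, 0, 0, 0, 0, 0, 0, 0, 0, 0, 0, 0, 0, 0, 0, 0, 0, 0, 0, 0, 0, 0, 0, 0], "grip": 0.4}}

```text
time_s: 15.97
eef_pos: [0.6242, 0.2102, 0.0398]
orientation: [-3.141, 0.0, 1.227]
wrist_force: [-0.9, -0.6, 0.8]
grip_width: 0.0599
```

>>> {"name": "step_arm", "arguments": {"steps": [0, 0, 0.01, 0, 0, 0, 0, 0, 0.02, 0, 0, 0, 0, 0, 0.04, 0, 0, 0, 0, 0, 0.05, 0, 0, 0, 0, 0, 0.05, 0, 0, 0, 0, 0, 0.04, 0, 0, 0, 0, 0, 0.02, 0, 0, 0, 0, 0, 0, 0, 0, 0]}}

```text
time_s: 16.63
eef_pos: [0.6262, 0.2109, 0.159]
orientation: [3.137, -0.004, 1.227]
wrist_force: [0.9, -0.5, -0.1]
grip_width: 0.0608
```

Now green at (0.461, -0.2055).

>>> {"name": "step_arm", "arguments": {"steps": [-0.01, -0.025, 0, 0, 0, 0, -0.022, -0.055, 0, 0, 0, 0, -0.026, -0.066, 0, 0, 0, 0, -0.026, -0.066, 0, 0, 0, 0, -0.026, -0.066, 0, 0, 0, 0, -0.026, -0.066, 0, 0, 0, 0, -0.026, -0.066, 0, 0, 0, 0, -0.026, -0.066, 0, 0, 0, 0, -0.026, -0.066, 0, 0, 0, 0, -0.026, -0.066, 0, 0, 0, 0, -0.026, -0.066, 0, 0, 0, 0, -0.026, -0.066, 0, 0, 0, 0], "grip": 1}}

```text
time_s: 17.63
eef_pos: [0.4752, -0.1614, 0.1532]
orientation: [-3.138, 0.0, 1.227]
wrist_force: [0.7, -0.3, 0.0]
grip_width: 0.0869
```

>>> {"name": "step_arm", "arguments": {"steps": [-0.022, -0.055, 0, 0, 0, 0, -0.011, -0.027, 0, 0, 0, 0, -0.002, -0.01, 0, 0, 0, 0, 0, 0, 0, 0, 0, 0, 0, 0, 0, 0, 0, 0]}}

```text
time_s: 18.05
eef_pos: [0.4604, -0.2046, 0.1541]
orientation: [-3.14, -0.001, 1.228]
wrist_force: [0.1, -0.3, -0.5]
grip_width: 0.0868
```

```bash
python3 -c "
from h import *
look('gr1','green')
im=cv2.imread('pics/gr1_scene.png')[130:360,150:450];cv2.imwrite('pics/gr1c.png',cv2.resize(im,None,fx=2.5,fy=2.5,interpolation=2))"
```

```text
[ 0.4604 -0.2046  0.1541] [-0.2   0.05  0.59  1.91 -0.03  1.18  1.63] [ 0.1 -0.3 -0.5] 0.0868 18.05
top [258.3 171.7] 660
top [410.2 223.9] 241
  tcp px [[420.8 214.4]]
scene [249.7 201. ] 193
scene [301.9 308.6] 412
  tcp px [[248.4 165.1]]
```

View pics/gr1c.png

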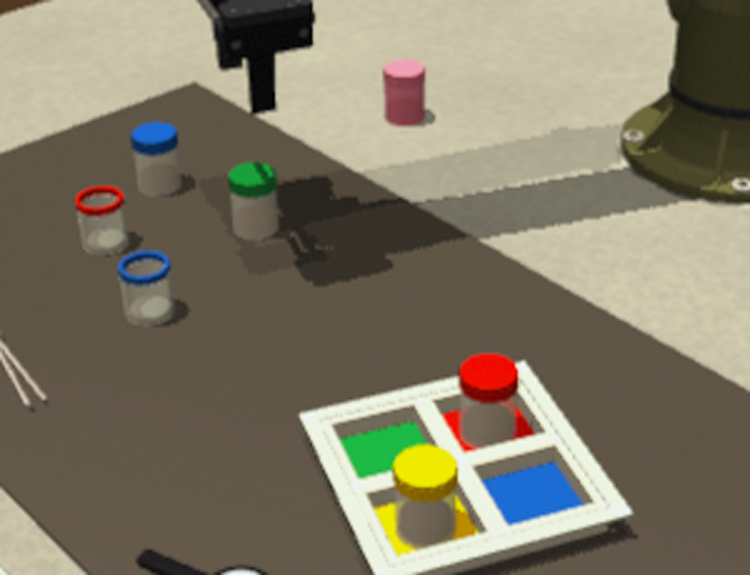

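Yellow and red both stand upright in their wells, and the gripper is above green. Descend, grip, lift.

>>> {"name": "step_arm", "arguments": {"steps": [0, 0, -0.03, 0, 0, 0, 0, 0, -0.035, 0, 0, 0, 0, 0, -0.035, 0, 0, 0, 0, 0, -0.035, 0, 0, 0, 0, 0, -0.035, 0, 0, 0, 0, 0, -0.03, 0, 0, 0, 0, 0, -0.02, 0, 0, 0, 0, 0, -0.015, 0, 0, 0, 0, 0, -0.006, 0, 0, 0, 0, 0, 0, 0, 0, 0]}}

```text
time_s: 18.98
eef_pos: [0.4608, -0.2052, 0.0342]
orientation: [-3.141, 0.0, 1.228]
wrist_force: [-0.4, -0.1, -0.4]
grip_width: 0.0871
```

>>> {"name": "step_arm", "arguments": {"steps": [0, 0, 0, 0, 0, 0, 0, 0, 0, 0, 0, 0, 0, 0, 0, 0, 0, 0, 0, 0, 0, 0, 0, 0, 0, 0, 0, 0, 0, 0, 0, 0, 0, 0, 0, 0, 0, 0, 0, 0, 0, 0, 0, 0, 0, 0, 0, 0], "grip": -1}}

```text
time_s: 19.65
eef_pos: [0.4609, -0.2057, 0.0347]
orientation: [3.141, -0.0, 1.227]
wrist_force: [-0.4, 0.4, 0.3]
grip_width: 0.0432
```

>>> {"name": "step_arm", "arguments": {"steps": [0, 0, 0.01, 0, 0, 0, 0, 0, 0.02, 0, 0, 0, 0, 0, 0.03, 0, 0, 0, 0, 0, 0.035, 0, 0, 0, 0, 0, 0.035, 0, 0, 0, 0, 0, 0.035, 0, 0, 0, 0, 0, 0.035, 0, 0, 0, 0, 0, 0.03, 0, 0, 0, 0, 0, 0.02, 0, 0, 0, 0, 0, 0, 0, 0, 0]}}

```text
time_s: 20.48
eef_pos: [0.4623, -0.2064, 0.1624]
orientation: [3.137, -0.001, 1.227]
wrist_force: [0.4, 0.0, -0.6]
grip_width: 0.0434
```

>>> {"name": "step_arm", "arguments": {"steps": [0.008, 0.0204, 0, 0, 0, 0, 0.0186, 0.0475, 0, 0, 0, 0, 0.0265, 0.068, 0, 0, 0, 0, 0.0265, 0.068, 0, 0, 0, 0, 0.0265, 0.068, 0, 0, 0, 0, 0.0265, 0.068, 0, 0, 0, 0, 0.0265, 0.068, 0, 0, 0, 0, 0.0265, 0.068, 0, 0, 0, 0, 0.0265, 0.068, 0, 0, 0, 0, 0.0265, 0.068, 0, 0, 0, 0, 0.0186, 0.0475, 0, 0, 0, 0, 0.008, 0.0204, 0, 0, 0, 0]}}

```text
time_s: 21.48
eef_pos: [0.5926, 0.1408, 0.1574]
orientation: [-3.138, -0.001, 1.234]
wrist_force: [-0.4, 0.2, -0.9]
grip_width: 0.0436
```

>>> {"name": "step_arm", "arguments": {"steps": [0, 0, 0, 0, 0, 0, 0, 0, 0, 0, 0, 0, 0, 0, -0.015, 0, 0, 0, 0, 0, -0.03, 0, 0, 0, 0, 0, -0.035, 0, 0, 0, 0, 0, -0.035, 0, 0, 0, 0, 0, -0.035, 0, 0, 0, 0, 0, -0.03, 0, 0, 0, 0, 0, -0.02, 0, 0, 0, 0, 0, -0.01, 0, 0, 0, 0, 0, 0, 0, 0, 0, 0, 0, 0, 0, 0, 0]}}

```text
time_s: 22.48
eef_pos: [0.5937, 0.1335, 0.055]
orientation: [3.141, -0.0, 1.226]
wrist_force: [-0.2, 0.1, -0.7]
grip_width: 0.0434
```

```bash
python3 -c "
from h import *
look('gr2','green')
im=cv2.imread('pics/gr2_scene.png')[200:380,240:440];cv2.imwrite('pics/gr2c.png',cv2.resize(im,None,fx=3,fy=3,interpolation=2))"
```

```text
[0.5937 0.1335 0.055 ] [-0.53  0.37  0.31  1.75 -0.13  1.03  1.06] [-0.2  0.1 -0.7] 0.0434 22.4833
top [261.9 182.2] 94
  tcp px [[256.9 166.5]]
scene [295.9 288.1] 63
scene [294.7 313.2] 123
  tcp px [[304.4 295.5]]
```

View pics/gr2c.png

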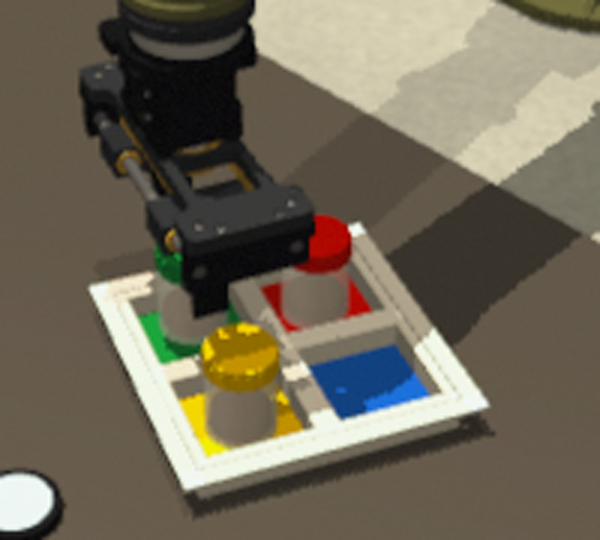

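Green is over its floor and clear of yellow. Lowering.

>>> {"name": "step_arm", "arguments": {"steps": [0, 0, -0.004, 0, 0, 0, 0, 0, -0.004, 0, 0, 0, 0, 0, -0.004, 0, 0, 0, 0, 0, -0.004, 0, 0, 0, 0, 0, -0.003, 0, 0, 0, 0, 0, -0.002, 0, 0, 0, 0, 0, -0.002, 0, 0, 0, 0, 0, -0.001, 0, 0, 0, 0, 0, -0.001, 0, 0, 0, 0, 0, 0, 0, 0, 0, 0, 0, 0, 0, 0, 0]}}

```text
time_s: 23.5
eef_pos: [0.5934, 0.1341, 0.0421]
orientation: [3.142, -0.0, 1.227]
wrist_force: [-0.2, -0.2, -0.9]
grip_width: 0.0435
```

>>> {"name": "step_arm", "arguments": {"steps": [0, 0, -0.001, 0, 0, 0, 0, 0, -0.001, 0, 0, 0, 0, 0, 0, 0, 0, 0, 0, 0, 0, 0, 0, 0]}}

```text
time_s: 23.83
eef_pos: [0.5936, 0.1342, 0.0417]
orientation: [3.141, -0.0, 1.227]
wrist_force: [-1.7, -0.6, 5.7]
grip_width: 0.043
```

>>> {"name": "step_arm", "arguments": {"steps": [0, 0, 0.0006, 0, 0, 0, 0, 0, 0, 0, 0, 0, 0, 0, 0, 0, 0, 0, 0, 0, 0, 0, 0, 0, 0, 0, 0, 0, 0, 0], "grip": 0.38}}

```text
time_s: 24.25
eef_pos: [0.5933, 0.1342, 0.0411]
orientation: [-3.141, 0.0, 1.227]
wrist_force: [-0.2, 0.2, 0.3]
grip_width: 0.0588
```

>>> {"name": "step_arm", "arguments": {"steps": [0, 0, 0.01, 0, 0, 0, 0, 0, 0.02, 0, 0, 0, 0, 0, 0.04, 0, 0, 0, 0, 0, 0.05, 0, 0, 0, 0, 0, 0.05, 0, 0, 0, 0, 0, 0.04, 0, 0, 0, 0, 0, 0.02, 0, 0, 0, 0, 0, 0, 0, 0, 0]}}

```text
time_s: 24.92
eef_pos: [0.5954, 0.1346, 0.16]
orientation: [3.137, -0.004, 1.227]
wrist_force: [1.0, 0.5, 0.6]
grip_width: 0.0601
```

Now blue at (0.482, -0.3365).

>>> {"name": "step_arm", "arguments": {"steps": [-0.005, -0.022, 0, 0, 0, 0, -0.012, -0.05, 0, 0, 0, 0, -0.017, -0.0725, 0, 0, 0, 0, -0.017, -0.0725, 0, 0, 0, 0, -0.017, -0.0725, 0, 0, 0, 0, -0.017, -0.0725, 0, 0, 0, 0, -0.017, -0.0725, 0, 0, 0, 0, -0.017, -0.0725, 0, 0, 0, 0, -0.017, -0.0725, 0, 0, 0, 0, -0.017, -0.0725, 0, 0, 0, 0, -0.017, -0.0725, 0, 0, 0, 0, -0.017, -0.0725, 0, 0, 0, 0], "grip": 1}}

```text
time_s: 25.92
eef_pos: [0.4973, -0.2661, 0.1546]
orientation: [-3.138, 0.0, 1.226]
wrist_force: [1.4, 0.4, 0.8]
grip_width: 0.0867
```

>>> {"name": "step_arm", "arguments": {"steps": [-0.017, -0.0725, 0, 0, 0, 0, -0.012, -0.05, 0, 0, 0, 0, -0.006, -0.022, 0, 0, 0, 0, 0, 0, 0, 0, 0, 0, 0, 0, 0, 0, 0, 0]}}

```text
time_s: 26.33
eef_pos: [0.4817, -0.3357, 0.1551]
orientation: [-3.139, -0.001, 1.226]
wrist_force: [0.8, -0.1, 0.6]
grip_width: 0.0871
```

```bash
python3 -c "
from h import *
look('bl1','blue')
im=cv2.imread('pics/bl1_scene.png')[80:360,90:450];cv2.imwrite('pics/bl1c.png',cv2.resize(im,None,fx=2,fy=2,interpolation=2))"
```

```text
[ 0.4817 -0.3357  0.1551] [ 0.02  0.26  0.64  1.72 -0.17  1.22  1.93] [ 0.8 -0.1  0.6] 0.0871 26.3333
top [387.7 158.5] 118
top [210.4 190. ] 686
top [471.7 214.8] 278
  tcp px [[487.4 204.2]]
scene [211.1 184.8] 186
scene [206.9 236.5] 125
scene [362.4 326.7] 591
  tcp px [[207.8 149.5]]
```

View pics/bl1c.png

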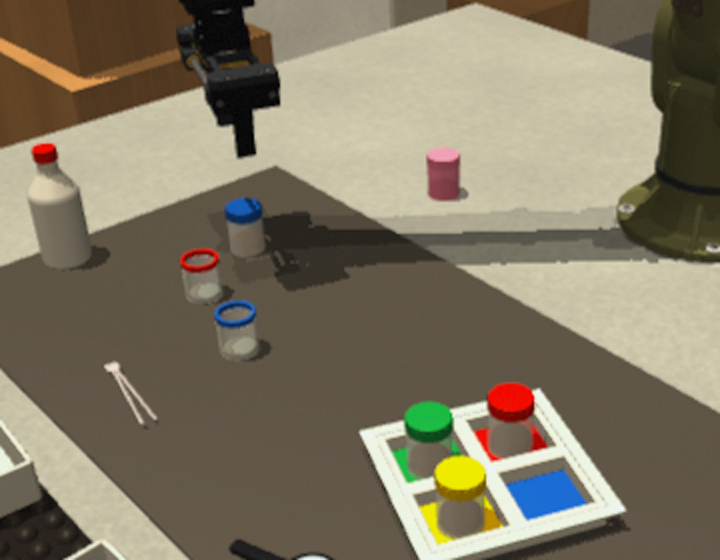

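All three placed pots stand upright, and the gripper is above the capped blue pot. Descend, grip, lift.

>>> {"name": "step_arm", "arguments": {"steps": [0, -0.001, -0.03, 0, 0, 0, 0, 0, -0.035, 0, 0, 0, 0, 0, -0.035, 0, 0, 0, 0, 0, -0.035, 0, 0, 0, 0, 0, -0.035, 0, 0, 0, 0, 0, -0.03, 0, 0, 0, 0, 0, -0.02, 0, 0, 0, 0, 0, -0.015, 0, 0, 0, 0, 0, -0.008, 0, 0, 0, 0, 0, 0, 0, 0, 0]}}

```text
time_s: 27.27
eef_pos: [0.4825, -0.3362, 0.0343]
orientation: [-3.141, -0.0, 1.228]
wrist_force: [-1.3, 0.3, -0.4]
grip_width: 0.0873
```

>>> {"name": "step_arm", "arguments": {"steps": [0, 0, 0, 0, 0, 0, 0, 0, 0, 0, 0, 0, 0, 0, 0, 0, 0, 0, 0, 0, 0, 0, 0, 0, 0, 0, 0, 0, 0, 0, 0, 0, 0, 0, 0, 0, 0, 0, 0, 0, 0, 0, 0, 0, 0, 0, 0, 0], "grip": -1}}

```text
time_s: 27.93
eef_pos: [0.4824, -0.3371, 0.035]
orientation: [3.141, -0.0, 1.227]
wrist_force: [0.3, 0.0, -0.0]
grip_width: 0.0438
```

>>> {"name": "step_arm", "arguments": {"steps": [0, 0, 0.01, 0, 0, 0, 0, 0, 0.02, 0, 0, 0, 0, 0, 0.03, 0, 0, 0, 0, 0, 0.035, 0, 0, 0, 0, 0, 0.035, 0, 0, 0, 0, 0, 0.035, 0, 0, 0, 0, 0, 0.035, 0, 0, 0, 0, 0, 0.03, 0, 0, 0, 0, 0, 0.02, 0, 0, 0, 0, 0, 0, 0, 0, 0]}}

```text
time_s: 28.77
eef_pos: [0.4837, -0.3381, 0.1629]
orientation: [3.137, 0.0, 1.227]
wrist_force: [1.1, -0.5, -0.5]
grip_width: 0.0435
```

>>> {"name": "step_arm", "arguments": {"steps": [0.002, 0.0204, 0, 0, 0, 0, 0.0054, 0.0476, 0, 0, 0, 0, 0.0078, 0.068, 0, 0, 0, 0, 0.0078, 0.068, 0, 0, 0, 0, 0.0078, 0.068, 0, 0, 0, 0, 0.0078, 0.068, 0, 0, 0, 0, 0.0078, 0.068, 0, 0, 0, 0, 0.0078, 0.068, 0, 0, 0, 0, 0.0078, 0.068, 0, 0, 0, 0, 0.0078, 0.068, 0, 0, 0, 0, 0.0078, 0.068, 0, 0, 0, 0, 0.0078, 0.068, 0, 0, 0, 0]}}

```text
time_s: 29.77
eef_pos: [0.5237, 0.0393, 0.1586]
orientation: [-3.14, 0.001, 1.228]
wrist_force: [1.2, -0.4, -1.0]
grip_width: 0.0436
```

>>> {"name": "step_arm", "arguments": {"steps": [0.0078, 0.068, 0, 0, 0, 0, 0.0078, 0.068, 0, 0, 0, 0, 0.0078, 0.068, 0, 0, 0, 0, 0.0078, 0.068, 0, 0, 0, 0, 0.0078, 0.068, 0, 0, 0, 0, 0.0054, 0.0476, 0, 0, 0, 0, 0.002, 0.0204, 0, 0, 0, 0, 0, 0, 0, 0, 0, 0, 0, 0, 0, 0, 0, 0]}}

```text
time_s: 30.52
eef_pos: [0.5475, 0.2398, 0.1588]
orientation: [-3.141, 0.003, 1.227]
wrist_force: [-0.3, 0.1, -1.3]
grip_width: 0.0434
```

>>> {"name": "step_arm", "arguments": {"steps": [0, 0, -0.015, 0, 0, 0, 0, 0, -0.03, 0, 0, 0, 0, 0, -0.035, 0, 0, 0, 0, 0, -0.035, 0, 0, 0, 0, 0, -0.035, 0, 0, 0, 0, 0, -0.03, 0, 0, 0, 0, 0, -0.02, 0, 0, 0, 0, 0, -0.01, 0, 0, 0, 0, 0, 0, 0, 0, 0, 0, 0, 0, 0, 0, 0]}}

```text
time_s: 31.35
eef_pos: [0.5487, 0.2402, 0.0553]
orientation: [3.141, -0.0, 1.226]
wrist_force: [0.0, 0.8, -1.5]
grip_width: 0.0437
```

```bash
python3 -c "
from h import *
look('bl2','blue')
im=cv2.imread('pics/bl2_scene.png')[200:380,240:440];cv2.imwrite('pics/bl2c.png',cv2.resize(im,None,fx=3,fy=3,interpolation=2))"
```

```text
[0.5487 0.2402 0.0553] [-0.64  0.35  0.22  1.77 -0.09  1.03  0.84] [ 0.   0.8 -1.5] 0.0437 31.35
top [387.7 158.5] 117
top [206.5 198.8] 180
  tcp px [[207.5 185.5]]
scene [206.9 236.6] 123
scene [357.2 304.8] 139
scene [361.4 330.5] 243
  tcp px [[363.3 312.5]]
```

View pics/bl2c.png

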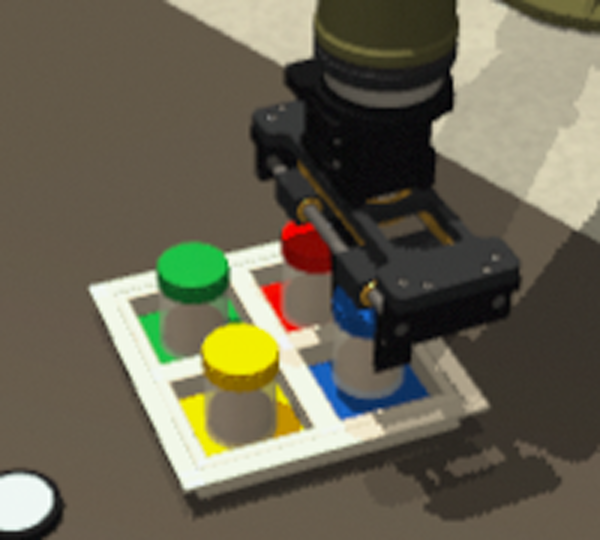

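Blue is centred over its floor at crop (370,385). Lowering.

>>> {"name": "step_arm", "arguments": {"steps": [0, 0, -0.004, 0, 0, 0, 0, 0, -0.004, 0, 0, 0, 0, 0, -0.004, 0, 0, 0, 0, 0, -0.004, 0, 0, 0, 0, 0, -0.003, 0, 0, 0, 0, 0, -0.002, 0, 0, 0, 0, 0, -0.002, 0, 0, 0, 0, 0, -0.001, 0, 0, 0, 0, 0, -0.001, 0, 0, 0, 0, 0, 0, 0, 0, 0, 0, 0, 0, 0, 0, 0]}}

```text
time_s: 32.37
eef_pos: [0.5483, 0.241, 0.0424]
orientation: [3.142, -0.0, 1.227]
wrist_force: [0.1, 0.5, -0.9]
grip_width: 0.0437
```

>>> {"name": "step_arm", "arguments": {"steps": [0, 0, -0.001, 0, 0, 0, 0, 0, -0.001, 0, 0, 0, 0, 0, 0, 0, 0, 0, 0, 0, 0, 0, 0, 0]}}

```text
time_s: 32.7
eef_pos: [0.5485, 0.241, 0.0419]
orientation: [3.141, -0.0, 1.227]
wrist_force: [-1.9, -0.8, 3.8]
grip_width: 0.0435
```

Contact reads 3.8 N. Releasing, lifting, and moving aside for a final look.

>>> {"name": "step_arm", "arguments": {"steps": [0, 0, 0, 0, 0, 0, 0, 0, 0, 0, 0, 0, 0, 0, 0, 0, 0, 0, 0, 0, 0, 0, 0, 0, 0, 0, 0, 0, 0, 0], "grip": 0.38}}

```text
time_s: 33.12
eef_pos: [0.5482, 0.2409, 0.0411]
orientation: [-3.141, 0.0, 1.227]
wrist_force: [-0.2, -0.2, 0.2]
grip_width: 0.0589
```

>>> {"name": "step_arm", "arguments": {"steps": [0, 0, 0.01, 0, 0, 0, 0, 0, 0.02, 0, 0, 0, 0, 0, 0.04, 0, 0, 0, 0, 0, 0.05, 0, 0, 0, 0, 0, 0.05, 0, 0, 0, 0, 0, 0.05, 0, 0, 0, 0, 0, 0.04, 0, 0, 0, 0, 0, 0.02, 0, 0, 0, 0, 0, 0, 0, 0, 0]}}

```text
time_s: 33.87
eef_pos: [0.55, 0.2416, 0.185]
orientation: [3.138, -0.005, 1.227]
wrist_force: [0.8, 0.2, 0.5]
grip_width: 0.06
```

>>> {"name": "step_arm", "arguments": {"steps": [-0.02, 0.03, 0, 0, 0, 0, -0.03, 0.05, 0, 0, 0, 0, -0.04, 0.06, 0, 0, 0, 0, -0.04, 0.06, 0, 0, 0, 0, -0.04, 0.06, 0, 0, 0, 0, -0.04, 0.06, 0, 0, 0, 0, -0.04, 0.06, 0, 0, 0, 0, -0.04, 0.06, 0, 0, 0, 0, -0.03, 0.05, 0, 0, 0, 0, -0.02, 0.03, 0, 0, 0, 0, 0, 0, 0, 0, 0, 0]}}

```text
time_s: 34.78
eef_pos: [0.3727, 0.5051, 0.1793]
orientation: [-3.138, 0.001, 1.235]
wrist_force: [-0.1, -0.1, 0.2]
grip_width: 0.06
```

```bash
python3 - <<'E'
from h import *
look('fin')
T=pickle.load(open('fin_top.pkl','rb'));S=pickle.load(open('fin_scene.pkl','rb'))
near=lambda f,c,p:min(comps(f,c),key=lambda x:np.hypot(*(x[1]-p)))
for c,w in {'red':(.5177,.1646),'yellow':(.6244,.21),'green':(.5937,.1339),'blue':(.5484,.2406)}.items():
    # white cap crop: cap pixels only, floor separately visible -> print comps
    p=proj(T,[*w,.073])[0]; a=near(T,c,p); print(c,'expected px',p.round(1),'got',a[1].round(1),int(a[2]))
for c,p,q in(('red',(444,173),(189,210)),('blue',(388,159),(207,237))):
    print('open',c,near(T,c,p)[1].round(1),near(S,c,q)[1].round(1))
a=T['image'][110:250,160:300,::-1];b=S['image'][220:380,220:420,::-1]
a=cv2.resize(a,(400,400),interpolation=2);b=cv2.resize(b,(400,320),interpolation=2);b=cv2.copyMakeBorder(b,0,80,0,0,0)
cv2.imwrite('pics/finc.png',np.hstack([a,b]))
E
```

```text
[0.3727 0.5051 0.1793] [-1.01  0.3   0.04  1.57 -0.02  1.28  0.27] [-0.1 -0.1  0.2] 0.06 34.7833
red expected px [239.9 196.9] got [242.6 202.4] 702
yellow expected px [221.3 150. ] got [224.7 154.7] 505
green expected px [255.5 163.5] got [257.5 169.3] 572
blue expected px [205.3 183. ] got [208.7 188.1] 602
open red [444.2 172.8] [189.2 209.5]
open blue [387.8 158.6] [206.9 236.6]
```

View pics/finc.png

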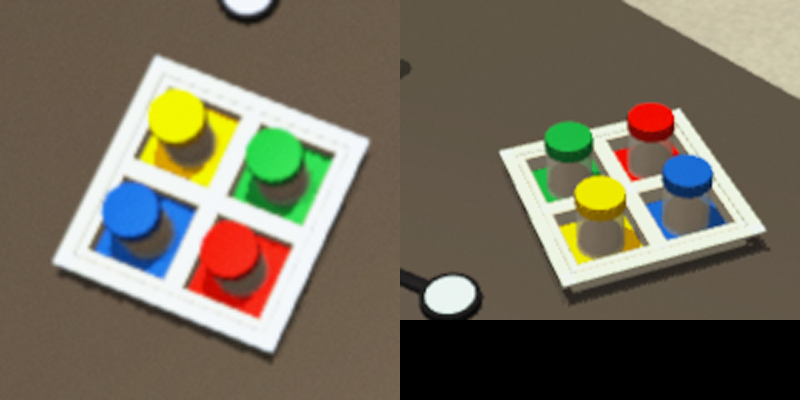

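View pics/fin_scene.png

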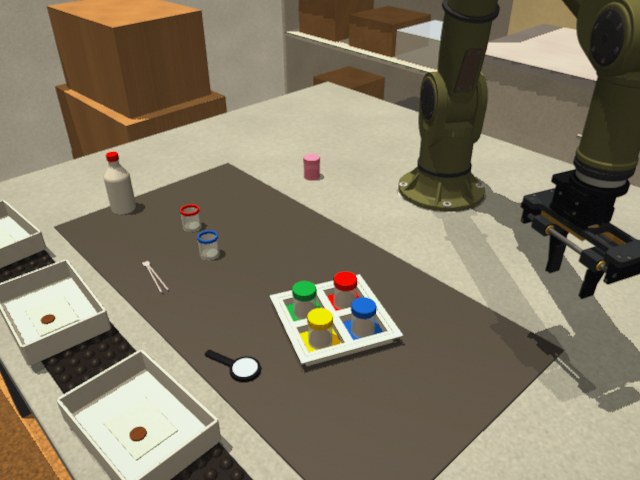

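Both views show all four pots upright in their matching wells. The open pots haven't moved: their pixels agree with the first pictures within about 0.5 px. Handing in.

>>> {"name": "step_arm", "arguments": {"steps": [0, 0, 0, 0, 0, 0, 0, 0, 0, 0, 0, 0, 0, 0, 0, 0, 0, 0]}}

```text
time_s: 35.13
eef_pos: [0.3796, 0.4995, 0.1812]
orientation: [3.141, 0.0, 1.224]
wrist_force: [-0.1, 0.9, -0.2]
grip_width: 0.0604
```

```bash
python3 -c "
from bench import robot
print(robot.hand_in())"
```

```text
the job is handed in; nothing more can be done
None
```

All four capped pots are in the tray, each standing upright on the floor of its matching colour. I handed the job in at about 35 s. I placed red, yellow, green and then blue, lowering each slowly until it touched the floor; the contact force readings were 3.7–7.5 N.

- **Final pictures:** both cameras show every pot upright in its own well, with the gripper well clear of everything.
- **Look-alikes:** the two open pots haven't moved (their pixels match the first pictures within about 0.5 px). I never went near the pink pot or the bottle.
- **Numeric cap check inconclusive:** the final pixel check of the caps came out about 6 px off the expected positions. The colour mask had merged each cap with the floor of the same colour, so for the final positions I relied on the pictures.
- **Camera disagreement:** the two cameras differed by 2–4 mm on the tray and on most of the pots. Yellow was about 9 mm apart because its cap was shaded in the scene view. I averaged the two for the tray and most of the pots, and relied on the top view for yellow.

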